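# Kit up the deck's pilot lamp, idler and knob in the caddy

### The job

Gather the parts for this tape deck into the caddy, each upright as it is now and wholly on its liner: the brass lamp holder on the yellow liner, the black rubber idler on the red one and the knurled aluminium knob on the blue one. When all three are in and at rest, set the green glass cap mouth-down on the lamp holder, rim on rim and centred, as the last piece. Leave the smooth-sided knob, the amber cap and the steel meter frame where they are.

Things in the scene. Friction and masses are not known exactly. Their poses are not given: they have to be found in the camera images.
- holder_mid (a point): Brass bayonet lamp holder: upright open tube with its mouth up, 40 mm tall, 38 mm outside diameter, foot flange 42 mm across and 5 mm high, bore 24 mm, flat rim 7 mm wide. Dark bayonet slots in the side. Loose. Point: centre, half-way up (20 mm above its foot); z along the tube, up.
- cap_green_mid (a point): Green glass pilot lamp cap: thimble shape standing mouth-down, closed top up, 28 mm tall, 36 mm across at the rim below, 32 mm at the top, wall 3.5 mm. Loose. Point: centre, half-way up (14 mm above its rim); z up, through the closed top.
- idler_mid (a point): Black rubber idler wheel lying flat: 44 mm across, 26 mm thick, bright steel hub disc 22 mm across on its top. Loose. Point: centre, half-way up (13 mm); z along its axle, up.
- knob_knurled_mid (a point): Aluminium knob with knurled sides (fine dark ribs all round): 41 mm across, 30 mm tall, bare metal top with one short black pointer line. Loose. Point: centre, half-way up (15 mm); z up.
- liner_yellow_top (a point): Yellow round liner, 72 mm across, 2 mm thick, fixed in the middle of one of three bays (which one varies) of a grey open caddy fixed to the bench. Each bay is 93 mm along the row by 102 mm across it, its 5 mm walls rising 6 mm above the liner. Point: centre of the liner's top, 6 mm above the bench; x across the row of bays, y along it, z up.
- liner_red_top (a point): Red round liner, 72 mm across, 2 mm thick, fixed in the middle of one of three bays (which one varies) of a grey open caddy fixed to the bench. Each bay is 93 mm along the row by 102 mm across it, its 5 mm walls rising 6 mm above the liner. Point: centre of the liner's top, 6 mm above the bench; x across the row of bays, y along it, z up.
- liner_blue_top (a point): Blue round liner, 72 mm across, 2 mm thick, fixed in the middle of one of three bays (which one varies) of a grey open caddy fixed to the bench. Each bay is 93 mm along the row by 102 mm across it, its 5 mm walls rising 6 mm above the liner. Point: centre of the liner's top, 6 mm above the bench; x across the row of bays, y along it, z up.
- knob_smooth_mid (a point): Look-alike that does not belong: aluminium knob with smooth sides and a black disc inlaid over its top, 40 mm across, 30 mm tall. Loose; leave it. Point: centre, half-way up (15 mm); z up.
- cap_amber_mid (a point): Look-alike that does not belong: amber (orange) glass cap of the same shape and size as the green one, mouth-down. Loose; leave it. Point: centre, half-way up (14 mm); z up.
- vu_frame_mid (a point): Bystander: flat rectangular steel VU-meter frame, 64 mm (x) by 44 mm (y), bars 7 mm wide, 8 mm high. Loose; leave it. Point: centre, half-way up (4 mm); z up.
Things that resemble listed ones, but are neither listed nor needed, are in the scene too. What is shaped like the part that bears idler_mid but purple is not meant.

How it is judged:
On the way, in this order (a step that is already met when the one before it is completed fails the run):
1. the lamp holder, the idler and the knurled knob stand on their own liners, before the green cap is put on (horizontal distance between holder_mid and liner_yellow_top below 0.016 m and z of holder_mid in the frame of liner_yellow_top between 0.016 and 0.024 m and angle between each of holder_mid, idler_mid, knob_knurled_mid's own z axis and vertical below 0.1 rad and linear speed of each of holder, idler, knob_knurled below 0.02 m/s and angular speed of each of holder, idler, knob_knurled below 0.3 rad/s and horizontal distance between idler_mid and liner_red_top below 0.016 m and z of idler_mid in the frame of liner_red_top between 0.009 and 0.017 m and horizontal distance between knob_knurled_mid and liner_blue_top below 0.016 m and z of knob_knurled_mid in the frame of liner_blue_top between 0.011 and 0.019 m and horizontal distance between cap_green_mid and holder_mid above 0.03 m), for 0.2 s.
2. the green cap stands mouth-down on the lamp holder's rim (horizontal distance between cap_green_mid and holder_mid below 0.007 m and z of cap_green_mid in the frame of holder_mid between 0.031 and 0.037 m and angle between cap_green_mid's own z axis and vertical below 0.1 rad and linear speed of cap_green below 0.02 m/s and angular speed of cap_green below 0.3 rad/s), for 0.2 s.
At the end, for the whole second after the job is handed in: Holder on yellow, idler on red, knurled knob on blue: upright (0.1 rad), axis within 16 mm of the liner's centre, resting on it (4 mm); green cap mouth-down on the holder's rim, axes within 7 mm, height 3 mm, tilt 0.1 rad; all at rest; smooth knob, amber cap, meter frame moved under 15 mm (all of step 2 and horizontal distance between holder_mid and liner_yellow_top below 0.016 m and z of holder_mid in the frame of liner_yellow_top between 0.016 and 0.024 m and angle between each of holder_mid, idler_mid, knob_knurled_mid's own z axis and vertical below 0.1 rad and linear speed of each of holder, idler, knob_knurled below 0.02 m/s and angular speed of each of holder, idler, knob_knurled below 0.3 rad/s and horizontal distance between idler_mid and liner_red_top below 0.016 m and z of idler_mid in the frame of liner_red_top between 0.009 and 0.017 m and horizontal distance between knob_knurled_mid and liner_blue_top below 0.016 m and z of knob_knurled_mid in the frame of liner_blue_top between 0.011 and 0.019 m and distance of each of knob_smooth_mid, cap_amber_mid, vu_frame_mid from where it was at the start of the episode below 0.015 m); the robot touches nothing.
It fails at once if the smooth-sided knob is moved by more than 15 mm (distance of knob_smooth_mid from where it was at the start of the episode above 0.015 m).
It fails at once if the amber cap is moved by more than 15 mm (distance of cap_amber_mid from where it was at the start of the episode above 0.015 m).
It fails at once if the meter frame is moved by more than 15 mm (distance of vu_frame_mid from where it was at the start of the episode above 0.015 m).
It also fails if it takes over 99 s, if anything falls off the work surface, if the arm or the gripper's body presses on something with over 40 N, if the wrist force passes 120 N, or if a joint passes its speed limit or range.

### The arm

A 6-joint arm with a two-finger parallel gripper is mounted at the origin on the work surface. World frame = base frame: x ahead of the robot, y to its left, z up, the work surface at z = 0. Lengths are in m, angles in rad, forces in N, time in s.
With the tool pointing down it reaches from about 0.25 to 0.775 m from the base axis. Payload 4 kg.
Tool frame: the origin (TCP) lies on the centre line of the jaws, within the pads' length; the fingertips stand finger_overhang ahead of it and the grasp point (between the pads) lies 5 mm behind it (finger_overhang is the distance from the TCP to the fingertips, in m); z points along the fingers, y is the direction in which the jaws open and shut (so a half turn about z gives the same grasp; the last joint's range is limited). The gripper opens to 94 mm and grips with 3 to 60 N. Pads are 16 mm wide; open, the fingers measure 119 mm over their backs; the gripper's body (75 mm by 177 mm) begins 78 mm behind the grasp point.
Start: joints at [-1.367, 0.087, 1.371, -0, 1.684, -0.103], TCP at [0.166, -0.524, 0.22] pointing down, gripper open.
Joint ranges: [-3.1, 3.1], [-0.76, 2.03], [0.27, 2.55], [-1.08, 4.22], [0.17, 2.65], [-2.57, 2.57]. Speed limits (rad/s): [2.79, 2.79, 3.14, 3.14, 3.14, 3.14].

### API

Orientations are given as a unit quaternion [x, y, z, w].
In Python, from plant import sense, get_image, camera_model, finish_job, finger_overhang gives the robot as it stands.
- The arm moves only by the shell command python3 -m pendant 'ROWS' [FORCE]. ROWS is JSON, a list that holds one entry, the list of rows, each a list of 7 numbers: the shift along the tool's x, y, z in m, then the turn, a rotation vector about the tool's x, y, z in degrees, then the opening, from 0 (shut) to 1 (fully open). A call has 1 to 12 rows; each row is the pose to reach, as a shift and turn from the pose measured when the call began, along the tool's axes at that moment; what a row does not reach only later rows make up. A row lasts 1/8 s, in which the tool goes at most 62.5 mm and 10.7 degrees, less where a joint would pass 70% of its speed; a pose out of reach is approached as far as the arm can. A call with a gripper value outside its range is refused whole. The fingers move at their own pace and stop on an object; FORCE is the grip in N (left out, the last holds). Time passes only in rows, so rows that repeat a pose let the fingers close. It gives the time, the measured TCP pose, the force and the opening at its end, in the units of the state.
- sense(): the state, without advancing time (a new reading comes with each control period).
- get_image(name): name is "scene" or "top"; returns (picture, depth): 384x512x3 uint8, red, green, blue; 384x512 float32, m along the optical axis (not along the pixel's ray), 0 where there is no reading.
- camera_model(name): a dict with "fx", "fy", "cx", "cy" (pixels), "eye" and "rotation" of the camera in the world. Camera axes: x right, y up, looking along -z (the intrinsics and any distortion apply to the point x, -y, -z); pixel columns grow to the right and rows downward; lengths in m; the calibration is good to about 2 mm. A picture is of the moment at which its call begins. camera_model takes no time and is no camera call.
- finish_job(): hands the job in, once; it reports no verdict.
The state is a dict: "t": time; "qpos": joint angles; "qvel": joint speeds; "tau": joint torques, N m; "tcp_pos": TCP position; "tool_rot": TCP orientation; "wrist_force": force on the tool from outside, world axes, zero at the start; "ft_torque": the same for the moment, N m; "opening": finger opening in m.
Only numpy, scipy, OpenCV 4.12 (cv2) and the standard library are available. Lean on these libraries where they do the work, as an engineer would, in place of code of your own. Each camera call takes 0.05 s, during which the arm holds its last target. There are 200 camera calls.

## Working session

There is one attempt and no reset: what is moved stays moved. The work goes in short steps, Python scripts to look and compute and a shell command to move; the robot and the scene stay as the last step left them, time stands still between calls to the robot, and variables do not carry over. Pictures are saved under pics/ and viewed, about 12 in all and at most 16, crops included, and the job is handed in when it is done.

```bash
ls; mkdir -p pics
cat > h.py <<'E'
import numpy as np, cv2
from plant import *
def save(n,img,box=None,s=1):
    if box: img=img[box[1]:box[3],box[0]:box[2]]
    cv2.imwrite('pics/'+n,cv2.resize(img,None,fx=s,fy=s,interpolation=cv2.INTER_CUBIC)[:,:,::-1])
def ray(cm,u,v):
    d=np.array([(u-cm['cx'])/cm['fx'],-(v-cm['cy'])/cm['fy'],-1.])
    return np.array(cm['eye']),np.array(cm['rotation'])@d
def onplane(cm,u,v,z):
    e,d=ray(cm,u,v); return e+d*(z-e[2])/d[2]
def cloud(cm,dep):
    v,u=np.mgrid[0:dep.shape[0],0:dep.shape[1]]
    d=np.stack([(u-cm['cx'])/cm['fx'],-(v-cm['cy'])/cm['fy'],-np.ones(u.shape)],-1)*dep[...,None]
    return np.array(cm['eye'])+d@np.array(cm['rotation']).T
E
python3 - <<'E'
from h import *
for n in('top','scene'):
    im,d=get_image(n); save(n+'0.png',im,s=1.5); np.savez('/tmp/%s0'%n,im=im,d=d); print(n,camera_model(n))
print(sense(),finger_overhang)
E
```

```text
pics
top {'fx': 478.85036246357697, 'fy': 478.85036246357697, 'cx': 260.8764356262018, 'cy': 194.06306312360888, 'eye': array([ 0.42859747, -0.00927656,  1.11349845]), 'rotation': array([ 0.06223907, -0.05306822, -0.69570091,  0.7136598 ])}
scene {'fx': 383.9594334430699, 'fy': 383.9594334430699, 'cx': 253.93495156599906, 'cy': 191.83669301565234, 'eye': array([1.42044015, 0.18725524, 0.5843805 ]), 'rotation': array([0.29230335, 0.37307741, 0.68610566, 0.55193389])}
{'t': 0.1, 'qpos': array([-1.36713377e+00,  8.78696258e-02,  1.37209446e+00,  2.21473247e-05,
        1.68360655e+00, -1.03075513e-01]), 'qvel': array([-0.00190427, -0.0021029 , -0.00536125,  0.00226974,  0.00164337,
       -0.00058547]), 'tau': array([ 1.38718740e-03, -3.41251981e+01, -3.03301013e+01,  7.19559984e-02,
        3.03931371e-02, -9.27803148e-05]), 'tcp_pos': array([ 0.1659931 , -0.52386188,  0.21843187]), 'tool_rot': array([ 9.88261333e-01,  1.52769627e-01, -3.87281873e-05, -9.88291762e-04]), 'wrist_force': array([ 0.02847573, -0.17721242, -0.72521053]), 'ft_torque': array([ 0.00033707,  0.02007284, -0.04805372]), 'opening': 0.09415993349615817} 0.014
```

View pics/top0.png

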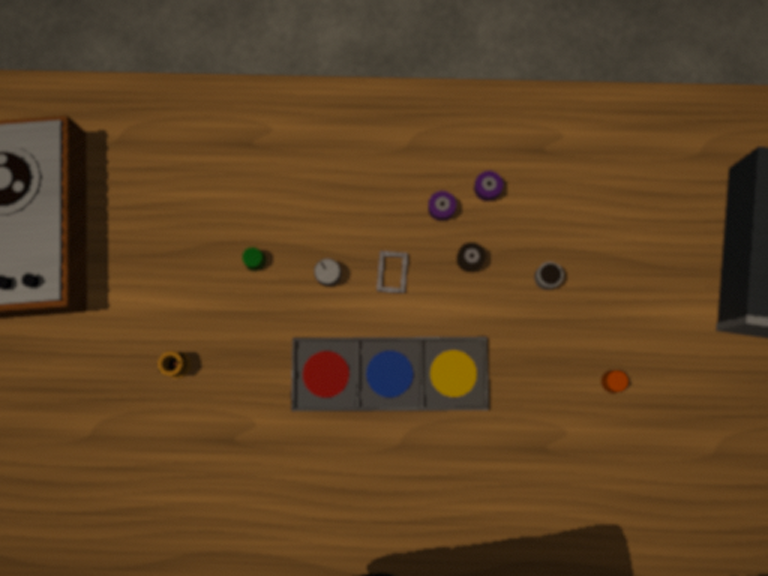

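View pics/scene0.png

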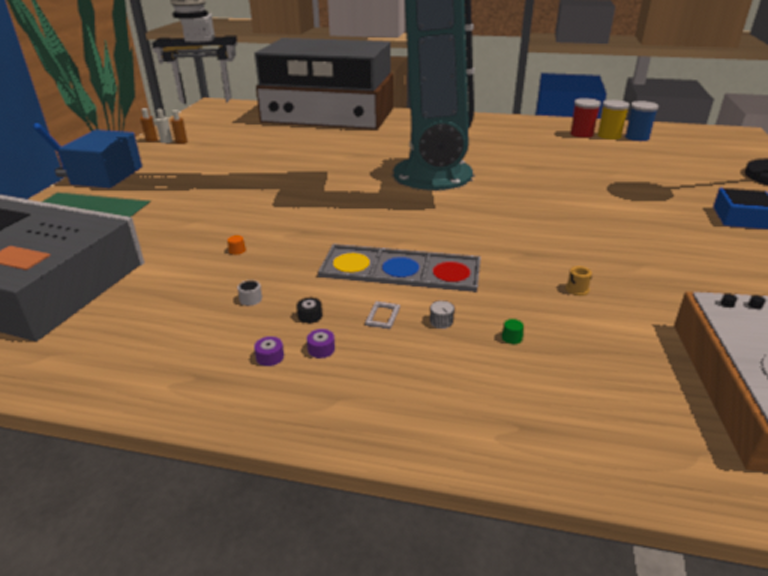

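The top view (1.5×) shows:
- **Green cap:** (253,258).
- **Aluminium knobs:** (328,271) has a pointer line on a bare top, so it should be the knurled one. (550,274) has a black inlay, so it's the smooth one.
- **Frame:** (393,272).
- **Idlers:** the black one is at (471,256), and the purple ones at (442,205) and (489,184) are not meant.
- **Brass holder:** (171,363).
- **Amber cap:** (616,381).
- **Liners:** red (327,374), blue (390,374), yellow (453,374).

Next I'll measure positions and check the candidates in an enlarged crop.

```bash
sed -i 's/^import numpy.*/&\nfrom scipy.spatial.transform import Rotation as R/; s/np.array(cm\[.rotation.\])/R.from_quat(cm["rotation"]).as_matrix()/' h.py
python3 - <<'E'
from h import *
a=np.load('/tmp/top0.npz'); b=np.load('/tmp/scene0.npz')
c=camera_model('top'); s=camera_model('scene')
im,d=a['im'],a['d']; P=cloud(c,d); Ps=cloud(s,b['d'])
objs=dict(holder=(171,363,.04,21),green=(253,258,.028,18),knurl=(328,271,.03,20.5),idler=(471,256,.026,22),smooth=(550,274,.03,20),amber=(616,381,.028,18),frame=(393,272,.008,0),red=(327,374,.006,0),blue=(390,374,.006,0),yellow=(453,374,.006,0))
sc=dict(holder=(580,281),green=(513,331),knurl=(441,314),idler=(309,310),smooth=(249,293),amber=(236,245))
for k,(u,v,z,r) in objs.items():
    u/=1.5;v/=1.5
    p=onplane(c,u,v,z); line=[k,p.round(4)]
    for nm,Q,col in(('top',P,im),('scn',Ps,b['im'])):
        m=(np.hypot(Q[...,0]-p[0],Q[...,1]-p[1])<.045)&(Q[...,2]>z-.004)&(Q[...,2]<z+.008)
        if r and m.sum()>3:
            q=Q[m].astype(np.float32); (cx,cy),rr=cv2.minEnclosingCircle(q[:,:2].copy()); line+=[nm,m.sum(),np.round([cx,cy,rr,np.median(q[:,2])],4)]
    print(*line)
hsv=cv2.cvtColor(im,cv2.COLOR_RGB2HSV); H,S,V=[hsv[...,i].astype(int) for i in range(3)]
for n,m in dict(red=((H<5)|(H>175))&(S>180),blue=(H>100)&(H<125)&(S>150),yellow=(H>21)&(H<32)&(S>200)&(V>140),green=(H>50)&(H<80)&(S>150),amber=(H>5)&(H<14)&(S>200)&(V>120)).items():
    k,l,st,ce=cv2.connectedComponentsWithStats(m.astype(np.uint8))
    for i in range(1,k):
        if st[i,4]>60:
            print(n,st[i],ce[i].round(1),onplane(c,*ce[i],.006 if n in('red','blue','yellow') else .028).round(4))
q=P[(abs(P[...,2])<.02)]; print('table z',np.median(q[:,2]))
def tile(i,x,y,w=40): return cv2.resize(i[y-w//2:y+w//2,x-w//2:x+w//2],(240,240),interpolation=cv2.INTER_CUBIC)
rows=[np.hstack([tile(b['im'],int(sc[k][0]/1.5),int(sc[k][1]/1.5),30) for k in('knurl','smooth','idler')]),np.hstack([tile(im,int(objs[k][0]/1.5),int(objs[k][1]/1.5),30) for k in('knurl','smooth','idler')])]
save('crop.png',np.vstack(rows))
E
```

```text
holder [0.4882 0.3335 0.04  ] top 113 [0.4878 0.3369 0.0186 0.0381] scn 80 [0.4915 0.3357 0.0204 0.0401]
green [0.6538 0.2225 0.028 ] top 126 [0.655  0.2259 0.0162 0.0267] scn 106 [0.6576 0.225  0.0176 0.0287]
knurl [0.6358 0.1053 0.03  ] top 197 [0.6355 0.109  0.02   0.0286] scn 136 [0.6386 0.1073 0.0208 0.0304]
idler [ 0.6655 -0.1144  0.026 ] top 244 [ 0.6658 -0.1136  0.0219  0.0248] scn 155 [ 0.6703 -0.1164  0.0235  0.0265]
smooth [ 0.6394 -0.235   0.03  ] top 203 [ 0.6391 -0.2339  0.0199  0.0291] scn 117 [ 0.6427 -0.2357  0.0217  0.0309]
amber [ 0.4792 -0.3324  0.028 ] top 153 [ 0.4792 -0.3325  0.0165  0.0269] scn 53 [ 0.4827 -0.3356  0.0167  0.0284]
frame [0.6409 0.0057 0.008 ]
red [0.4795 0.1029 0.006 ]
blue [0.482  0.0062 0.006 ]
yellow [ 0.4845 -0.0903  0.006 ]
red [202 234  30  31 725] [216.8 249. ] [0.48   0.1057 0.006 ]
blue [245 235  30  29 691] [259.3 249. ] [0.4827 0.0077 0.006 ]
yellow [288 235  28  28 640] [301.7 248.5] [ 0.4864 -0.0897  0.006 ]
green [163 166  12  13 121] [168.3 171.5] [0.655  0.2233 0.028 ]
amber [405 248  13  12 122] [411.2 253.5] [ 0.4803 -0.3335  0.028 ]
table z -0.0014634281090335488
```

View pics/crop.png

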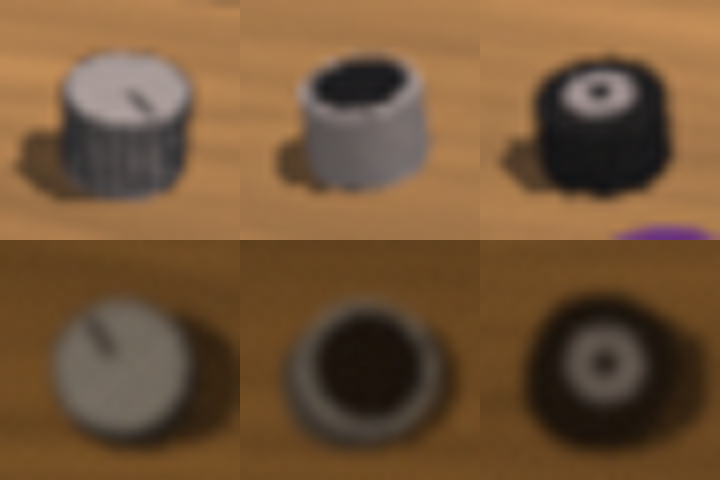

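The crop confirms it. The left knob has ribs, a bare top and a pointer line, so it's the knurled one. The middle knob is smooth with a black inlay. The idler on the right is black with a steel hub. Measured tops and radii match the given sizes, so I'll start with the idler.

```bash
python3 -m pendant '[[[0.06,-0.024,0,0,0,5,0.7],[0.12,-0.048,0,0,0,10,0.7],[0.18,-0.072,0,0,0,17.6,0.7],[0.24,-0.095,0,0,0,17.6,0.7],[0.3,-0.119,0,0,0,17.6,0.7],[0.36,-0.143,0,0,0,17.6,0.7],[0.42,-0.167,0,0,0,17.6,0.7],[0.48,-0.19,0,0,0,17.6,0.7],[0.54,-0.215,0,0,0,17.6,0.7],[0.601,-0.2385,0,0,0,17.6,0.7],[0.601,-0.2385,0.05,0,0,17.6,0.7],[0.601,-0.2385,0.1,0,0,17.6,0.7]]]' 25
```

```text
t: 1.6
tcp_pos: [0.6683, -0.1128, 0.1172]
tool_rot: [1.0, 0.001, 0.0, -0.001]
wrist_force: [-0.1, -0.5, -0.6]
opening: 0.0656
```

```bash
python3 -m pendant '[[[-0.001,0.002,0.04,0,0,0,0.7],[-0.001,0.002,0.08,0,0,0,0.7],[-0.001,0.002,0.098,0,0,0,0.7],[-0.001,0.002,0.098,0,0,0,0.7],[-0.001,0.002,0.098,0,0,0,0.4],[-0.001,0.002,0.098,0,0,0,0.3],[-0.001,0.002,0.098,0,0,0,0.3],[-0.001,0.002,0.098,0,0,0,0.3]]]' 25
```

```text
t: 2.6
tcp_pos: [0.6682, -0.1148, 0.0207]
tool_rot: [1.0, 0.001, 0.001, -0.001]
wrist_force: [-1.0, 0.5, 3.9]
opening: 0.0435
```

```bash
python3 -m pendant '[[[0,0,-0.05,0,0,0,0.3],[-0.02,-0.02,-0.1,0,0,0,0.3],[-0.06,-0.07,-0.1,0,0,0,0.3],[-0.1,-0.12,-0.1,0,0,0,0.3],[-0.14,-0.165,-0.1,0,0,0,0.3],[-0.17,-0.205,-0.1,0,0,0,0.3],[-0.186,-0.22,-0.1,0,0,0,0.3],[-0.186,-0.22,-0.08,0,0,0,0.3],[-0.186,-0.22,-0.04,0,0,0,0.3]]]'
python3 - <<'E'
from h import *
print(sense()['tcp_pos'],sense()['opening'])
E
```

```text
t: 3.72
tcp_pos: [0.4837, 0.1045, 0.0621]
tool_rot: [1.0, 0.001, 0.005, -0.001]
wrist_force: [1.2, 0.3, -1.8]
opening: 0.0437
[0.48374247 0.10451431 0.06209149] 0.043713716380531266
```

```bash
python3 -m pendant '[[[-0.001,0,0.02,0,0,0,0.3],[-0.001,0,0.032,0,0,0,0.3],[-0.001,0,0.036,0,0,0,0.3],[-0.001,0,0.036,0,0,0,0.3],[-0.001,0,0.036,0,0,0,0.6],[-0.001,0,0.036,0,0,0,0.6],[-0.001,0,0.036,0,0,0,0.6],[-0.001,0,0,0,0,0,0.62],[-0.001,0,-0.05,0,0,0,0.7],[0.03,0,-0.07,0,0,0,0.7],[0.09,0,-0.07,0,0,0,0.7],[0.15,0,-0.07,0,0,0,0.7]]]'
python3 - <<'E'
from h import *
im,d=get_image('top'); c=camera_model('top'); np.savez('/tmp/t1',im=im,d=d)
P=cloud(c,d)
for n,z,p in(('idler',.032,(.482,.105)),('knurl',.030,(.637,.107))):
    m=(np.hypot(P[...,0]-p[0],P[...,1]-p[1])<.04)&(abs(P[...,2]-z)<.005)
    q=P[m].astype(np.float32); print(n,m.sum(),cv2.minEnclosingCircle(q[:,:2].copy()),np.median(q[:,2]) if m.sum() else 0)
save('t1.png',im,(130,130,340,290),3)
E
```

```text
t: 5.22
tcp_pos: [0.635, 0.105, 0.1346]
tool_rot: [1.0, 0.002, 0.006, -0.001]
wrist_force: [-0.1, -0.2, -0.2]
opening: 0.066
idler 0 ((0.0, 0.0), 0.0) 0
knurl 82 ((0.6354601383209229, 0.11356228590011597), 0.01935638301074505) 0.028203577
```

View pics/t1.png

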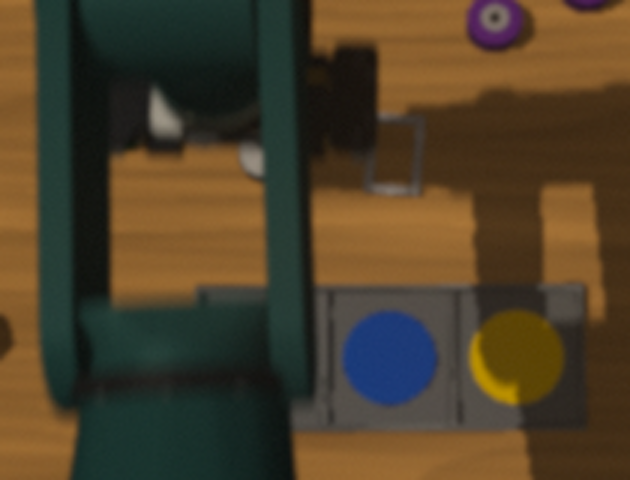

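The arm blocks this view of the idler, so I'll check it later. Next is the knurled knob.

```bash
python3 -m pendant '[[[0.002,-0.0025,0.05,0,0,0,0.7],[0.002,-0.0025,0.09,0,0,0,0.7],[0.002,-0.0025,0.115,0,0,0,0.7],[0.002,-0.0025,0.115,0,0,0,0.7],[0.002,-0.0025,0.115,0,0,0,0.4],[0.002,-0.0025,0.115,0,0,0,0.3],[0.002,-0.0025,0.115,0,0,0,0.3],[0.002,-0.0025,0.115,0,0,0,0.3]]]' 25
```

```text
t: 6.28
tcp_pos: [0.6448, 0.1068, 0.0147]
tool_rot: [1.0, 0.001, 0.006, -0.001]
wrist_force: [-0.6, 0.0, -0.3]
opening: 0.0385
```

Run:
```python
from h import *
im,d=get_image('scene'); s=sense(); print(s['tcp_pos'],s['opening'],s['wrist_force'],s['tool_rot'])
save('s1.png',im,(190,130,390,250),4)
c=camera_model('scene'); P=cloud(c,d)
m=(np.hypot(P[...,0]-.482,P[...,1]-.105)<.04)&(abs(P[...,2]-.032)<.005)
q=P[m].astype(np.float32); print(m.sum(),cv2.minEnclosingCircle(q[:,:2].copy()),np.median(q[:,2]))
```

```text
[0.64471591 0.10683781 0.01463903] 0.038291765408229546 [ 0.46187552 -0.12208522 -0.26365788] [ 9.99981706e-01  7.97062652e-04  5.97322042e-03 -5.21734176e-04]
8 ((0.5045144557952881, 0.10023082047700882), 0.01134143490344286) 0.028453033
```

View pics/s1.png

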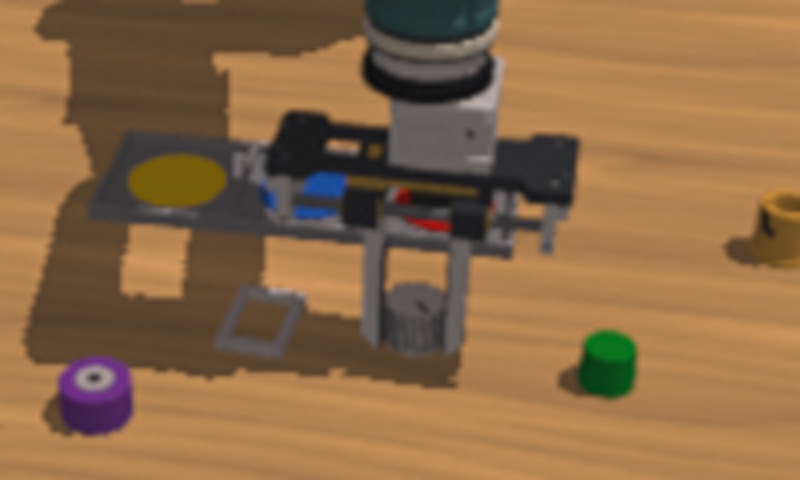

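The fingers straddle the knurled knob but sit about 8 mm too far out in x, because the last call began while the arm was still moving. I'll reopen, re-centre and regrasp.

```bash
python3 -m pendant '[[[0,0,-0.001,0,0,0,0.6],[0,0,-0.003,0,0,0,0.7],[-0.004,0,-0.005,0,0,0,0.7],[-0.0075,0,-0.005,0,0,0,0.7],[-0.0075,0,-0.005,0,0,0,0.6],[-0.0075,0,-0.005,0,0,0,0.3],[-0.0075,0,-0.005,0,0,0,0.3],[-0.0075,0,-0.005,0,0,0,0.3],[-0.0075,0,-0.005,0,0,0,0.3]]]' 25
```

```text
t: 7.45
tcp_pos: [0.6372, 0.1068, 0.0196]
tool_rot: [1.0, 0.001, 0.006, -0.001]
wrist_force: [0.6, -0.7, 0.2]
opening: 0.0386
```

```bash
python3 -m pendant '[[[0,0,-0.04,0,0,0,0.2],[0,0,-0.08,0,0,0,0.2],[-0.04,0.025,-0.1,0,-0.7,0,0.2],[-0.08,0.05,-0.1,0,-0.7,0,0.2],[-0.12,0.08,-0.1,0,-0.7,0,0.2],[-0.152,0.0993,-0.1,0,-0.7,0,0.2],[-0.152,0.0993,-0.1,0,-0.7,0,0.2],[-0.152,0.0993,-0.06,0,-0.7,0,0.2],[-0.152,0.0993,-0.04,0,-0.7,0,0.2],[-0.152,0.0993,-0.04,0,-0.7,0,0.2],[-0.152,0.0993,-0.04,0,-0.7,0,0.2]]]'
```

```text
t: 8.82
tcp_pos: [0.4862, 0.0075, 0.0586]
tool_rot: [1.0, 0.001, 0.001, -0.001]
wrist_force: [-0.5, -0.2, -1.2]
opening: 0.0387
```

```bash
python3 -m pendant '[[[-0.003,0,0.015,0,0,0,0.2],[-0.003,0,0.027,0,0,0,0.2],[-0.003,0,0.032,0,0,0,0.2],[-0.003,0,0.032,0,0,0,0.2],[-0.003,0,0.032,0,0,0,0.58],[-0.003,0,0.032,0,0,0,0.58],[-0.003,0,0.032,0,0,0,0.58],[-0.003,0,0.01,0,0,0,0.6],[-0.003,0,-0.03,0,0,0,0.6],[-0.003,0,-0.08,0,0,0,0.6],[-0.003,0,-0.14,0,0,0,0.6],[-0.003,0,-0.14,0,0,0,0.6]]]'
```

```text
t: 10.32
tcp_pos: [0.4861, 0.007, 0.2051]
tool_rot: [1.0, 0.001, 0.007, 0.0]
wrist_force: [0.1, -0.5, -0.4]
opening: 0.0566
```

```bash
python3 -m pendant '[[[0,-0.06,0,0,0,0,0.7],[0,-0.12,0,0,0,0,0.7],[0,-0.18,0,0,0,0,0.7],[0,-0.24,0,0,0,0,0.7],[0,-0.3,0,0,0,0,0.7],[0,-0.328,0,0,0,0,0.7],[0.004,-0.328,0,0,0,0,0.7],[0.004,-0.328,0.06,0,0,0,0.7],[0.004,-0.328,0.06,0,0,0,0.7],[0.004,-0.328,0.06,0,0,0,0.7]]]'
python3 - <<'E'
from h import *
im,d=get_image('top'); c=camera_model('top'); P=cloud(c,d)
for n,z,p in(('idler',.032,(.482,.105)),('knurl',.036,(.483,.007)),('holder',.04,(.489,.336))):
    m=(np.hypot(P[...,0]-p[0],P[...,1]-p[1])<.032)&(abs(P[...,2]-z)<.006)
    q=P[m].astype(np.float32); print(n,m.sum(),cv2.minEnclosingCircle(q[:,:2].copy()) if m.sum() else 0,np.median(q[:,2]) if m.sum() else 0)
save('t2.png',im,(100,150,340,300),3)
E
```

```text
t: 11.58
tcp_pos: [0.4913, 0.3343, 0.1464]
tool_rot: [1.0, 0.0, 0.008, -0.0]
wrist_force: [-0.2, 0.9, -0.3]
opening: 0.0662
idler 290 ((0.4820849895477295, 0.10386878252029419), 0.022098785266280174) 0.030529624
knurl 241 ((0.48179954290390015, 0.0071959239430725574), 0.02029370330274105) 0.03463256
holder 0 0 0
```

View pics/t2.png

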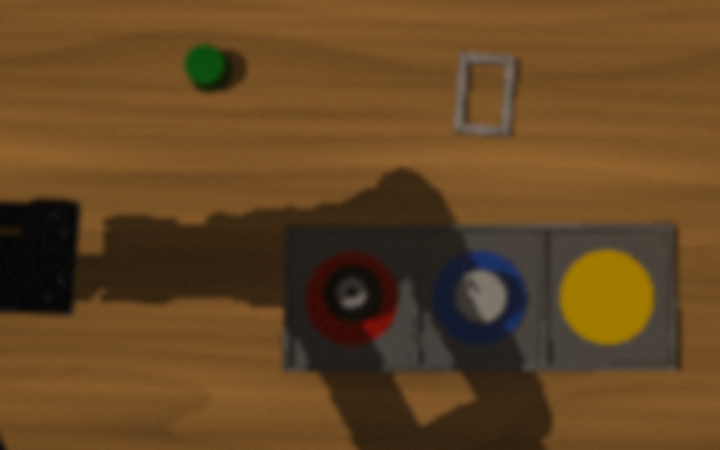

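The idler and knurled knob both stand centred on their liners: red and blue in the image, within about 2 mm by depth. Now the holder.

```bash
python3 -m pendant '[[[-0.0035,-0.001,0.05,0,-0.9,0,0.7],[-0.0035,-0.001,0.09,0,-0.9,0,0.7],[-0.0035,-0.001,0.122,0,-0.9,0,0.7],[-0.0035,-0.001,0.122,0,-0.9,0,0.7],[-0.0035,-0.001,0.122,0,-0.9,0,0.7],[-0.0035,-0.001,0.122,0,-0.9,0,0.3],[-0.0035,-0.001,0.122,0,-0.9,0,0.2],[-0.0035,-0.001,0.122,0,-0.9,0,0.2],[-0.0035,-0.001,0.122,0,-0.9,0,0.2],[-0.0035,-0.001,0.122,0,-0.9,0,0.2]]]' 25
```

```text
t: 12.88
tcp_pos: [0.4911, 0.3366, 0.0267]
tool_rot: [1.0, 0.001, 0.002, -0.001]
wrist_force: [-1.4, 0.4, 3.1]
opening: 0.037
```

```bash
python3 -m pendant '[[[0,0,-0.05,0,0,0,0.2],[0,0,-0.1,0,0,0,0.2],[-0.001,0.06,-0.11,0,0,0,0.2],[-0.002,0.12,-0.11,0,0,0,0.2],[-0.003,0.18,-0.11,0,0,0,0.2],[-0.004,0.24,-0.11,0,0,0,0.2],[-0.005,0.3,-0.11,0,0,0,0.2],[-0.005,0.36,-0.11,0,0,0,0.2],[-0.005,0.41,-0.11,0,0,0,0.2],[-0.005,0.4265,-0.11,0,0,0,0.2],[-0.005,0.4265,-0.07,0,0,0,0.2],[-0.005,0.4265,-0.07,0,0,0,0.2]]]'; python3 -m pendant '[[[0,0,0,0,0,0,0.2]]]'
```

```text
t: 14.38
tcp_pos: [0.4832, -0.0887, 0.0918]
tool_rot: [1.0, 0.001, -0.003, -0.003]
wrist_force: [0.0, 0.5, -1.4]
opening: 0.0369
t: 14.5
tcp_pos: [0.4836, -0.0881, 0.0926]
tool_rot: [1.0, 0.001, -0.002, -0.003]
wrist_force: [0.7, -1.0, -1.0]
opening: 0.0371
```

```bash
python3 -m pendant '[[[0.0015,0.0015,0.03,0,0,0,0.2],[0.0015,0.0015,0.05,0,0,0,0.2],[0.0015,0.0015,0.0585,0,0,0,0.2],[0.0015,0.0015,0.0585,0,0,0,0.2],[0.0015,0.0015,0.0585,0,0,0,0.2],[0.0015,0.0015,0.0585,0,0,0,0.58],[0.0015,0.0015,0.0585,0,0,0,0.58],[0.0015,0.0015,0.0585,0,0,0,0.58],[0.0015,0.0015,0.04,0,0,0,0.6],[0.0015,0.0015,0,0,0,0,0.6],[0.0015,0.0015,-0.06,0,0,0,0.6],[0.0015,0.0015,-0.1,0,0,0,0.6]]]'; python3 -m pendant '[[[0.03,-0.053,0,0,0,0,0.6],[0.06,-0.106,0,0,0,0,0.6],[0.09,-0.159,0,0,0,0,0.6],[0.12,-0.212,0,0,0,0,0.6],[0.15,-0.265,0,0,0,0,0.6],[0.17,-0.313,0,0,0,0,0.6],[0.17,-0.313,0,0,0,0,0.6],[0.17,-0.313,0.05,0,0,0,0.6],[0.17,-0.313,0.05,0,0,0,0.6],[0.17,-0.313,0.05,0,0,0,0.6]]]' 12
python3 - <<'E'
from h import *
objs=(('idler',.032,(.482,.105)),('knurl',.036,(.483,.007)),('holder',.046,(.485,-.09)),('smooth',.03,(.6405,-.235)),('amber',.028,(.480,-.333)),('green',.028,(.656,.225)))
for n in('top','scene'):
    im,d=get_image(n); P=cloud(camera_model(n),d)
    for k,z,p in objs:
        m=(np.hypot(P[...,0]-p[0],P[...,1]-p[1])<.032)&(abs(P[...,2]-z)<.006)
        if m.sum()>5:
            q=P[m].astype(np.float32); print(n,k,m.sum(),np.round(np.hstack(cv2.minEnclosingCircle(q[:,:2].copy())),4),np.median(q[:,2]).round(4))
    if n=='scene': save('s3.png',im,(140,140,400,260),3)
E
```

```text
t: 16.0
tcp_pos: [0.4863, -0.0904, 0.1957]
tool_rot: [1.0, 0.001, -0.001, -0.002]
wrist_force: [-0.1, 0.3, -0.5]
opening: 0.0564
t: 17.25
tcp_pos: [0.6558, 0.2224, 0.1485]
tool_rot: [1.0, 0.001, 0.0, -0.002]
wrist_force: [-0.0, 0.2, 1.5]
opening: 0.0562
top idler 293 [0.4825 0.1041 0.022 ] 0.0307
top knurl 243 [0.4814 0.0068 0.0203] 0.0343
top holder 136 [ 0.4823 -0.0895  0.019 ] 0.0443
top smooth 231 [ 0.6391 -0.234   0.0201] 0.0287
top amber 167 [ 0.479  -0.3328  0.0165] 0.0263
top green 106 [0.6557 0.2249 0.0161] 0.026
scene idler 126 [0.4846 0.1038 0.0242] 0.0328
scene knurl 103 [0.4856 0.0053 0.0209] 0.0364
scene holder 79 [ 0.4865 -0.0896  0.0208] 0.0454
scene smooth 123 [ 0.6424 -0.2343  0.0218] 0.0306
scene amber 61 [ 0.4844 -0.335   0.017 ] 0.0284
scene green 116 [0.6591 0.2245 0.0176] 0.0284
```

View pics/s3.png

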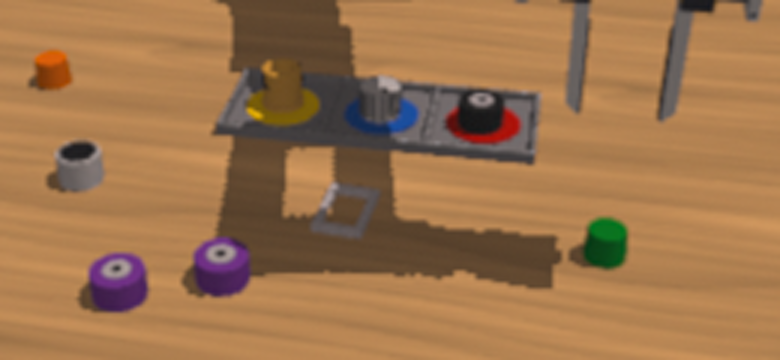

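The holder stands on yellow and the decoys haven't moved. Both views agree on the offset from green cap to holder: −0.173, −0.314. Now I'll grasp the green cap.

```bash
python3 -m pendant '[[[0.001,-0.0022,0.05,0,0,0,0.6],[0.001,-0.0022,0.1,0,0,0,0.6],[0.001,-0.0022,0.128,0,0,0,0.6],[0.001,-0.0022,0.128,0,0,0,0.6],[0.001,-0.0022,0.128,0,0,0,0.6],[0.001,-0.0022,0.128,0,0,0,0.3],[0.001,-0.0022,0.128,0,0,0,0.2],[0.001,-0.0022,0.128,0,0,0,0.2],[0.001,-0.0022,0.128,0,0,0,0.2],[0.001,-0.0022,0.128,0,0,0,0.2]]]' 12; python3 -m pendant '[[[0,0,0,0,0,0,0.2]]]'
```

```text
t: 18.6
tcp_pos: [0.6589, 0.226, 0.0237]
tool_rot: [1.0, 0.001, 0.003, -0.003]
wrist_force: [-1.0, -1.3, 5.9]
opening: 0.0343
t: 18.73
tcp_pos: [0.6589, 0.226, 0.0238]
tool_rot: [1.0, 0.001, 0.003, -0.003]
wrist_force: [0.4, 0.7, -0.2]
opening: 0.0339
```

```bash
python3 -m pendant '[[[0,0,-0.04,0,0,0,0.2],[0,0,-0.09,0,0,0,0.2],[-0.02,0.037,-0.12,0,0,0,0.2],[-0.045,0.083,-0.12,0,0,0,0.2],[-0.07,0.13,-0.12,0,0,0,0.2],[-0.1,0.18,-0.12,0,0,0,0.2],[-0.125,0.23,-0.12,0,0,0,0.2],[-0.15,0.275,-0.12,0,0,0,0.2],[-0.173,0.316,-0.12,0,0,0,0.2],[-0.173,0.316,-0.1,0,0,0,0.2],[-0.173,0.316,-0.08,0,0,0,0.2],[-0.173,0.316,-0.08,0,0,0,0.2]]]'; python3 -m pendant '[[[0,0,0,0,0,0,0.2],[0,0,0,0,0,0,0.2]]]'
python3 - <<'E'
from h import *
im,d=get_image('scene'); c=camera_model('scene'); print(sense()['tcp_pos'],sense()['tool_rot'])
hsv=cv2.cvtColor(im,cv2.COLOR_RGB2HSV); H,S,V=[hsv[...,i].astype(int) for i in range(3)]
P=cloud(c,d); g=(H>50)&(H<80)&(S>150)
q=P[g]; q=q[np.linalg.norm(q-np.median(q,0),axis=1)<.04]; print('cap cloud min',q.min(0),'max',q.max(0))
m=(np.hypot(P[...,0]-.4865,P[...,1]+.0896)<.03)&(abs(P[...,2]-.046)<.006)&~g; print('holder',m.sum(),cv2.minEnclosingCircle(P[m][:,:2].astype(np.float32)))
v,u=np.nonzero(g); b=(u>190)&(u<300); print('cap px',u[g[v,u]].min(),u.max(),v.min(),v.max())
save('s4.png',im,(200,120,300,195),7)
E
```

```text
t: 20.23
tcp_pos: [0.4839, -0.0903, 0.098]
tool_rot: [1.0, 0.001, -0.0, -0.004]
wrist_force: [-0.0, -0.4, -1.6]
opening: 0.0341
t: 20.48
tcp_pos: [0.4842, -0.0903, 0.0986]
tool_rot: [1.0, 0.001, 0.0, -0.004]
wrist_force: [0.1, -0.1, -0.4]
opening: 0.034
[ 0.48434241 -0.09032196  0.09872411] [ 9.99992027e-01  7.87192844e-04  5.60808320e-04 -3.87460448e-03]
cap cloud min [ 0.47586003 -0.10436857  0.07838697] max [ 0.50230267 -0.07629945  0.10522095]
holder 78 ((0.4852162003517151, -0.09123759716749191), 0.020351853221654892)
cap px 227 237 143 154
```

View pics/s4.png

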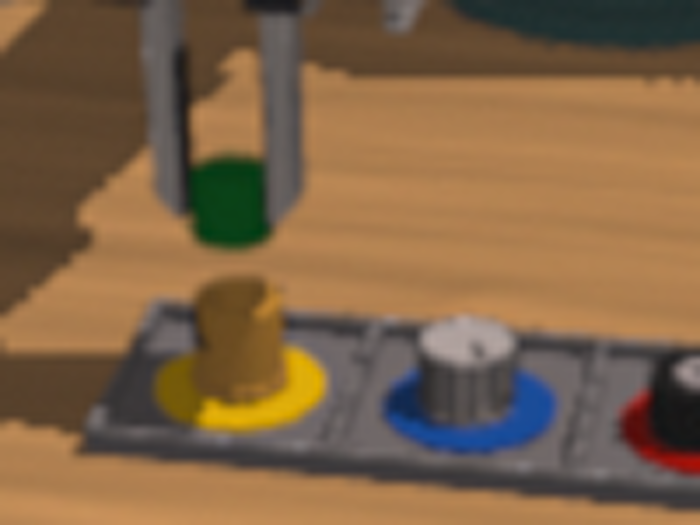

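The green cap hangs upright above the holder at crop (232,200), with about 29 mm of gap. It needs +1.5 mm in x, then I'll lower it.

```bash
python3 -m pendant '[[[0.0015,0,0.008,0,0,0,0.2],[0.0015,0,0.016,0,0,0,0.2],[0.0015,0,0.023,0,0,0,0.2],[0.0015,0,0.026,0,0,0,0.2],[0.0015,0,0.026,0,0,0,0.2],[0.0015,0,0.026,0,0,0,0.2]]]'; python3 -m pendant '[[[0,0,0.001,0,0,0,0.2],[0,0,0.002,0,0,0,0.2],[0,0,0.002,0,0,0,0.2]]]'
```

```text
t: 21.28
tcp_pos: [0.4861, -0.0902, 0.073]
tool_rot: [1.0, 0.001, 0.001, -0.004]
wrist_force: [-0.2, 0.9, 0.0]
opening: 0.0343
t: 21.65
tcp_pos: [0.486, -0.0901, 0.0709]
tool_rot: [1.0, 0.001, 0.001, -0.004]
wrist_force: [-0.8, 0.0, -0.7]
opening: 0.0339
```

```bash
python3 -m pendant '[[[0,0,0.001,0,0,0,0.2],[0,0,0.001,0,0,0,0.2]]]'; python3 -m pendant '[[[0,0,0.001,0,0,0,0.2],[0,0,0.001,0,0,0,0.2]]]'
python3 - <<'E'
from h import *
im,d=get_image('scene'); save('s5.png',im,(200,120,300,195),7); print(sense()['wrist_force'])
E
```

```text
t: 21.9
tcp_pos: [0.486, -0.0901, 0.0698]
tool_rot: [1.0, 0.001, 0.001, -0.004]
wrist_force: [0.2, -0.2, -1.2]
opening: 0.0343
t: 22.15
tcp_pos: [0.4861, -0.0902, 0.0696]
tool_rot: [1.0, 0.001, 0.001, -0.004]
wrist_force: [-2.0, 0.4, 5.7]
opening: 0.0342
[-1.70435424  0.33709476  4.44205743]
```

View pics/s5.png

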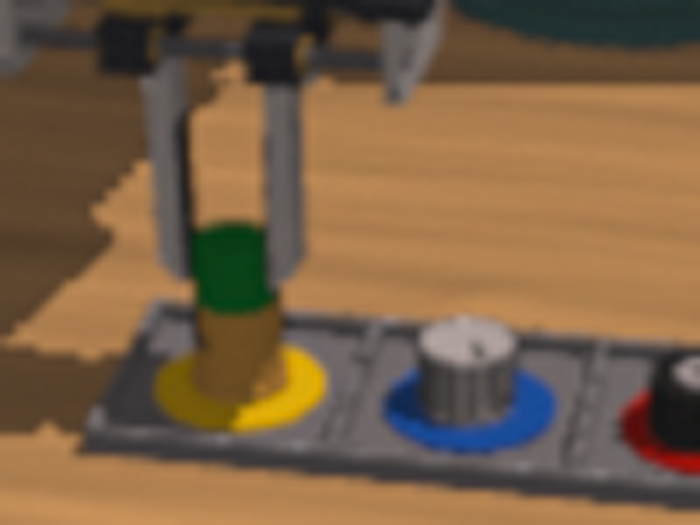

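The cap is on the rim: 5 N contact at the expected height, centred to about 2 mm in the image. I'll release it and rise straight up.

```bash
python3 -m pendant '[[[0,0,0,0,0,0,0.4],[0,0,0,0,0,0,0.45],[0,0,0,0,0,0,0.55],[0,0,0,0,0,0,0.6],[0,0,0,0,0,0,0.6],[0,0,-0.02,0,0,0,0.6],[0,0,-0.06,0,0,0,0.6],[0,0,-0.11,0,0,0,0.6],[0,0.06,-0.13,0,0,0,0.6],[0,0.12,-0.13,0,0,0,0.6],[0,0.17,-0.13,0,0,0,0.6],[0,0.17,-0.13,0,0,0,0.6]]]'; python3 -m pendant '[[[0,0.05,0,0,0,0,0.6],[0,0.05,0,0,0,0,0.6],[0,0.05,0,0,0,0,0.6]]]';  python3 - <<'E'
from h import *
objs=(('idler',.032,(.482,.105)),('knurl',.036,(.483,.007)),('greentop',.074,(.485,-.09)),('smooth',.03,(.6405,-.235)),('amber',.028,(.480,-.333)),('frame',.008,(.641,.006)))
ims=[]
for n in('top','scene'):
    im,d=get_image(n); P=cloud(camera_model(n),d); ims.append(im)
    for k,z,p in objs:
        m=(np.hypot(P[...,0]-p[0],P[...,1]-p[1])<(.045 if k=='frame' else .032))&(abs(P[...,2]-z)<(.004 if k=='frame' else .006))
        if m.sum()>5:
            q=P[m].astype(np.float32); print(n,k,m.sum(),np.round(np.hstack(cv2.minEnclosingCircle(q[:,:2].copy())),4),np.median(q[:,2]).round(4))
save('f.png',np.vstack([ims[1][130:230,170:330],ims[0][170:290,180:340]]),None,2.7)
E
```

```text
t: 23.7
tcp_pos: [0.4856, -0.2642, 0.1976]
tool_rot: [1.0, -0.002, 0.0, -0.004]
wrist_force: [-0.3, 0.5, 0.3]
opening: 0.0565
t: 24.08
tcp_pos: [0.4855, -0.3129, 0.1971]
tool_rot: [1.0, -0.001, 0.0, -0.004]
wrist_force: [-0.4, 0.2, -0.2]
opening: 0.0564
top idler 299 [0.4824 0.104  0.022 ] 0.0305
top knurl 240 [0.4816 0.0071 0.0202] 0.0345
top greentop 173 [ 0.4823 -0.0904  0.0161] 0.0728
top smooth 231 [ 0.6393 -0.2335  0.0205] 0.0288
top frame 209 [0.641  0.0175 0.0423] 0.0069
scene idler 128 [0.4851 0.102  0.024 ] 0.0325
scene knurl 104 [0.485  0.0047 0.0227] 0.0366
scene greentop 68 [ 0.4878 -0.0925  0.0176] 0.0741
scene smooth 124 [ 0.6416 -0.2355  0.0218] 0.0306
scene amber 63 [ 0.4843 -0.3353  0.0179] 0.0285
scene frame 163 [0.6466 0.0072 0.0367] 0.0082
```

View pics/f.png

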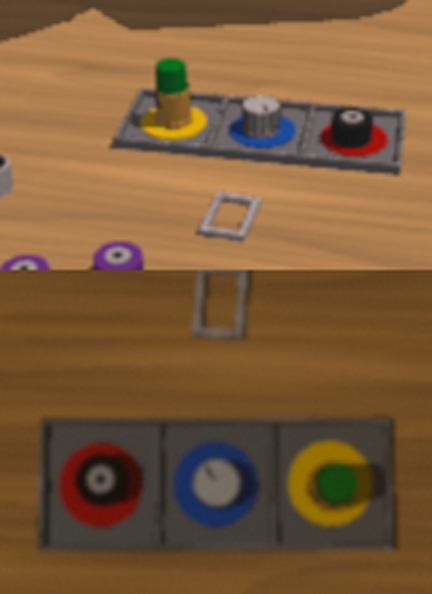

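All in place: the cap top is at 0.074 m as expected, and its axis is within about 3 mm of the holder's in both views. The gripper is clear, so I'm handing in.

```bash
python3 -c "
from plant import *
print(finish_job())"
```

```text
the job is handed in; nothing more can be done
None
```

I moved the idler to the red liner, the knurled knob to the blue one and the brass holder to the yellow one. I then set the green cap mouth-down on the holder as the last piece and handed the job in at about 24 s, with the gripper clear and nothing touching.

- **Liners:** in the last depth checks the idler and knob stood within about 4 mm of their liner centres, at the right heights. The holder measured within about 4 mm on yellow before the cap went on and hid its rim. Limit 16 mm.
- **Green cap:** its top was at 0.074 m, as expected. Its axis was within about 1 mm of the holder's in the top view and about 3 mm in the scene view (limit 7 mm).
- **Left in place:** the smooth knob and amber cap had moved less than about 2 mm. After the final move the arm hid the amber cap from the top camera, so that check came from the scene view only. The meter frame looked unmoved in the pictures, but its circle fit was unreliable: the views disagreed by about 10 mm in y, and I had no baseline fit.
- **Disagreements:** the two cameras differed by 2–5 mm in x throughout, so I used averages and differences within one view. The first grasp of the knurled knob was about 8 mm off in x, so I reopened and regrasped. The gripper read 38.6 mm on the 41 mm knob both times; I did not find out why, but it placed correctly.

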